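# Lock a cassette into its upright stand

## Task

Lay the flat cassette, rib up, on the sloped rest with its bevelled foot against the lip and let go of it. Then take it again (its upper edge stands free there), push it foot first down the channels of the stand, past the spring clips, until it is fully home, and turn the turnbutton on the post fully across its upper edge to lock it in. Leave the other things on the bench where they are.

Things in the scene. Friction and masses are not known exactly. Their poses are not given: they have to be found in the camera images.
- cassette_center (a point): Centre (mid thickness) of the loose white cassette: a flat plate 110 mm tall (its x), 110 mm wide (y), 10 mm thick (z), about 0.16 kg. +x points to the plain upper edge, -x to the foot, whose corners are bevelled (6 mm over 18 mm); each side edge has a notch above the foot. +z points out of the face with the grip rib; the back is flat. It starts lying on the bench, rib up.
- cassette_rib (a point): Centre of the grey grip rib on the cassette's face, 17 mm out from the cassette's centre (its z) and 5 mm towards the foot. The rib is 12 mm thick (x), 60 mm long (y) and stands 24 mm out of the face. Axes as the cassette's.
- rest_corner (a point): On the fixed grey sloped rest (130 mm wide): middle of the inner corner between the lip and the sloping plate, 22 mm above the bench. Axes: y along the lip, z up; the plate rises at 45 degrees from here towards +x for 67 mm; the lip is 7 mm high. A cassette laid on it, rib up, foot against the lip, overhangs the plate by 43 mm at its upper edge, with free room behind.
- stand_seat (a point): On the fixed grey stand: middle of the rubber seat on which the foot comes to rest, 14 mm above the bench. Axes: y across from channel to channel, x through the cassette's thickness, z up. When home, the cassette's centre is 55 mm and its upper edge 110 mm above this point; its rib may face either way.
- stand_mouth (a point): Middle between the flared mouths of the stand's two channels, 108 mm above the bench, axes as the stand's. The channels take the outer 9 mm of the cassette's side edges, are 13.4 mm wide (x) and leave about 2 mm play at each side (y). A spring clip in each meets the foot about 20 mm above home; to push past the two takes 9 to 16 N, then they snap into the notches.
- turnbutton_grip (a point): On the upright axis of the steel turnbutton on the stand's post (at -y, 74 mm from the middle), half-way up its grip, 141 mm above the bench. Its x axis is where the tongue points: 10 mm wide, 42 mm long from the axis, underside 127 mm up. The grip bar on it is 36 mm long (x), 10 mm thick, top 153 mm up. The tongue passes only over a cassette that is home (3 mm gap).
- turnbutton (a joint): angle of the turnbutton in rad: 0 open (tongue along the stand's +x), grows counter-clockwise seen from above; 1.57 closed, the tongue along the stand's +y over the cassette's upper edge; stops at 1.6. Friction 0.1 N m, stays where it is left.
- cassette: the cassette, origin in the middle of its back; axes as cassette_center
- cup_a: bystander: specimen cup 62 mm across with lid, origin under its centre
- cup_b: bystander: specimen cup 62 mm across with lid, origin under its centre
- forceps: bystander: steel forceps 130 mm long lying on the bench, origin under its centre
- marker_0: bystander: black marker 135 mm long lying on the bench, origin under its centre
There are look-alikes about, which are no part of the job. Leave any blue look-alike of the part that bears rest_corner alone.

How it is judged:
By the outcome, as a careful person would: the job done as asked, in the order asked, and still so for the second after the job is handed in, with the robot touching nothing.
It also fails if it takes over 69 s, if anything falls off the work surface, if the arm or the gripper's body presses on something with over 40 N, if the wrist force passes 120 N, or if a joint passes its speed limit or range.

## Robot

A 7-joint arm with a two-finger parallel gripper is mounted at the origin on a cart in front of the work surface, level with it; the furniture and walls round the work are solid. World frame = base frame: x ahead of the robot, y to its left, z up, the work surface at z = 0. Lengths are in m, angles in rad, forces in N, time in s.
With the tool pointing down it reaches from about 0.425 to 0.875 m from the base axis. Payload 4.7 kg.
Tool frame: the origin (TCP) lies midway between the tips of the shut fingers; the grasp point (between the pads) lies behind it (ctrl.hold_point_z is the z of the grasp point in the tool frame, in m); z points along the fingers, y is the line along which they close (so a half turn about z gives the same grasp; the last joint's range is limited). The gripper opens to 87 mm and grips with 3 to 60 N. Pads are 19 mm wide; open, the fingers measure 117 mm over their backs; the gripper's body (75 mm by 190 mm) begins 51 mm behind the grasp point.
Start: joints at [1.282, 0.321, -0.07, 1.45, 0.023, 1.371, -0.057], TCP at [0.194, -0.62, 0.223] pointing down, gripper open.
Joint ranges: [-2.86, 2.86], [-0.3, 2.09], [-1.38, 1.24], [0.06, 2.45], [-1.56, 4.7], [0.09, 2.05], [-2.69, 2.69]. Speed limits (rad/s): [2.57, 2.57, 3.14, 3.14, 3.14, 3.14, 3.14].

## Interface

Orientations are given as [roll, pitch, yaw] about the fixed x, y, z axes, in that order (R = Rz(yaw) Ry(pitch) Rx(roll)).
In Python, from rig import ctrl gives the robot as it stands. The module is installed in compiled form; this text tells all that it offers.
- The arm moves only by the tool play_rows, never from a script. Its argument "rows" is a list of rows, each a list of 3 entries, a list of its own where there are three numbers: the turn, a rotation vector about the world's x, y, z in rad, then the shift along the world's x, y, z in mm, then the opening, from -1 (shut) to 1 (fully open). In form: [[[wx, wy, wz], [dx, dy, dz], claw], ...]. A call has 1 to 5 rows; each row shifts and turns the commanded pose from where the row before left it; what a row does not reach is not made up. A row lasts 1/8 s, in which the tool goes at most 62.5 mm and 10.7 degrees, less where a joint would pass 70% of its speed; a pose out of reach is approached as far as the arm can. A call with a gripper value outside its range is refused whole. The fingers move at their own pace and stop on an object; "force" is the grip in N (left out, the last holds). Time passes only in rows, so rows that do not move let the fingers close. It gives the time, the measured TCP pose, the force, the opening and the grip force at its end, in the units of the state.
- ctrl.get_state(): the state, without advancing time (a new reading comes with each control period).
- ctrl.read_camera(name): name is "scene" or "top" or "wrist"; returns a dict with "color" (480x640x3 uint8, red, green, blue), "z_map" (480x640 float32, m along the optical axis (not along the pixel's ray), 0 where there is no reading), "K" (3x3 intrinsics, pixels), "world_from_camera" (4x4, takes a point from camera to world coordinates). Camera axes: x right, y down, z forward; pixel columns grow to the right and rows downward; lengths in m; the calibration is good to about 2 mm. A picture is of the moment at which its call begins.
- ctrl.finish_job(): hands the job in; it is judged then, once.
The state is a dict: "time": time; "joint_positions": joint angles; "dq": joint speeds; "joint_torque": joint torques, N m; "tcp_pos": TCP position; "orientation": TCP orientation; "contact_force": force on the tool from outside, world axes, zero at the start; "torque": the same for the moment, N m; "gripper_width": opening from 0.0 (shut) to 1.0 (fully open); "grip_force": force on a finger pad.
Only numpy, scipy, OpenCV 4.12 (cv2) and the standard library are available. Lean on these libraries where they do the work, as an engineer would, in place of code of your own. Each camera call takes 0.05 s, during which the arm holds its last target. There are 200 camera calls.

## Working session

There is one attempt and no reset: what is moved stays moved. The work goes in short steps, Python scripts to look and compute and a tool call to move; the robot and the scene stay as the last step left them, time stands still between calls to the robot, and variables do not carry over. Pictures are saved under pics/ and viewed, at most 10 in all, crops included, and the job is handed in when it is done.

Besides the shell and the picture viewer there is one more tool, called after "Emit:" in YAML: its name, and indented under it one key for each argument. play_rows: Moves the arm, as the interface text tells. Its arguments: {"type":"object","properties":{"rows":{"type":"array","items":{"type":"array"}},"force":{"type":"number"}},"required":["rows"]}

```bash
mkdir -p pics; cat > h.py <<'E'
import numpy as np, cv2
from rig import ctrl
def cam(n,f=None):
    d=ctrl.read_camera(n)
    np.savez('%s.npz'%n,**d)
    if f: cv2.imwrite('pics/'+f,d['color'][:,:,::-1])
    return d
def load(n): return np.load('%s.npz'%n)
def px(d,u,v,z=None):
    """world point of pixel; z = world height plane if given, else depth map"""
    K,T=d['K'],d['world_from_camera']
    r=np.linalg.inv(K)@[u,v,1]
    if z is None:
        p=d['z_map'][int(v)-1:int(v)+2,int(u)-1:int(u)+2]; p=p[p>0]
        return T[:3,:3]@(r*np.median(p))+T[:3,3]
    w=T[:3,:3]@r; o=T[:3,3]
    return o+w*(z-o[2])/w[2]
def cloud(d):
    K,T=d['K'],d['world_from_camera']
    v,u=np.mgrid[0:480,0:640]; z=d['z_map']
    r=np.stack([(u-K[0,2])/K[0,0]*z,(v-K[1,2])/K[1,1]*z,z],-1)
    w=r@T[:3,:3].T+T[:3,3]; w[z==0]=np.nan
    return w
E
python3 - <<'E'
from h import *
print(ctrl.get_state(), ctrl.hold_point_z)
a=cam('scene');b=cam('top')
cv2.imwrite('pics/a.png',np.vstack([cv2.resize(a['color'],(400,300)),cv2.resize(b['color'],(400,300))])[:,:,::-1])
cv2.imwrite('pics/s.png',a['color'][:,:,::-1]);cv2.imwrite('pics/t.png',b['color'][:,:,::-1])
E
```

```text
{'time': 0.0, 'joint_positions': array([ 1.28213263,  0.32180968, -0.07008021,  1.45168312,  0.02262469,
        1.37079709, -0.05690194]), 'dq': array([-6.92482527e-04, -9.67354693e-04, -1.67744494e-03,  1.32565239e-04,
        2.96853833e-05,  1.13001954e-03,  1.22382637e-04]), 'joint_torque': array([-2.76991696e-04, -4.91295326e+01, -4.04038550e-01, -3.12532139e+01,
       -6.40063081e-02,  4.35277924e-02,  1.67556700e-04]), 'tcp_pos': array([ 0.19357808, -0.61992156,  0.22146607]), 'orientation': array([-3.13968633e+00,  1.24705481e-04,  3.02793259e-01]), 'contact_force': array([ 0.23222332,  0.17767196, -0.57993049]), 'torque': array([-0.01997089, -0.04583993, -0.01852818]), 'grip_force': 0.0, 'gripper_width': 0.998210670755357} -0.0187
```

View pics/t.png

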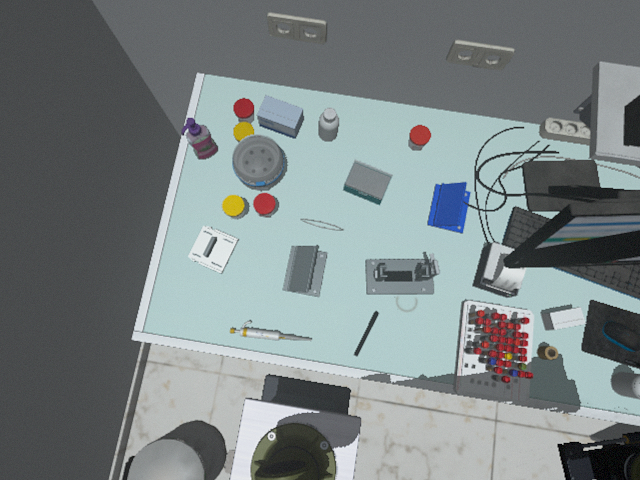

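View pics/s.png

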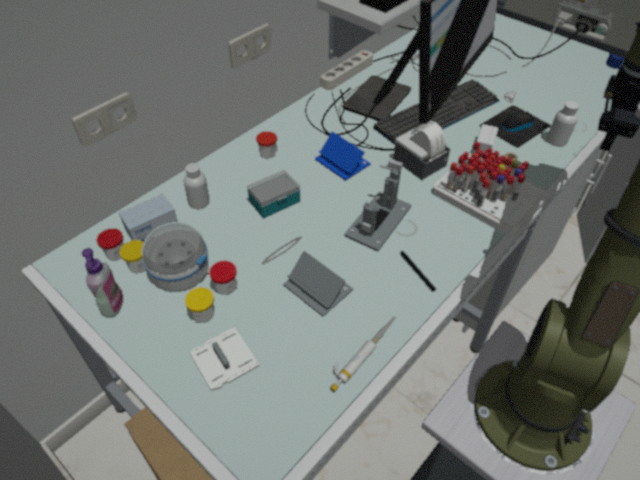

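Top view: the cassette is at (214,249), the grey rest at (304,268) and the stand at (400,275), with its post at the right end, about (430,262). The blue rest at (449,205) is the look-alike, because the real rest is grey. I'll confirm in an enlarged crop.

```bash
python3 - <<'E'
from h import *
d=load('top')
c=d['color'][205:315,180:450,::-1]
cv2.imwrite('pics/crop1.png',cv2.resize(c,(800,326),interpolation=cv2.INTER_CUBIC))
for n,u,v in [('cass',223,258),('rest',300,268),('stand',400,288),('post',430,262),('blue',449,205),('bench',350,270),('marker',366,333),('cupr',264,203),('cupy',233,205)]:
    print(n,px(d,u,v).round(3))
# rectified height map & color ortho for cassette area
w=cloud(d)
for n,(u0,u1,v0,v1) in dict(rest=(280,330,240,298),stand=(360,442,245,298)).items():
    p=w[v0:v1,u0:u1].reshape(-1,3); print(n,np.nanmin(p,0).round(3),np.nanmax(p,0).round(3))
print(d['world_from_camera'][:3].round(3), d['K'][0,0])
E
```

```text
cass [0.512 0.293 0.013]
rest [0.515 0.071 0.04 ]
stand [ 0.508 -0.215  0.012]
post [ 0.596 -0.29   0.014]
blue [ 0.762 -0.318  0.045]
bench [ 0.538 -0.069  0.001]
marker [ 0.37  -0.138  0.013]
cupr [0.678 0.201 0.06 ]
cupy [0.657 0.285 0.062]
rest [ 0.43  -0.022 -0.009] [0.616 0.144 0.074]
stand [ 0.466 -0.336 -0.008] [ 0.655 -0.087  0.159]
[[ 0.161 -0.965  0.208  0.316]
 [-0.987 -0.158  0.029 -0.005]
 [ 0.005 -0.21  -0.978  1.284]] 453.9251185284484
```

View pics/crop1.png

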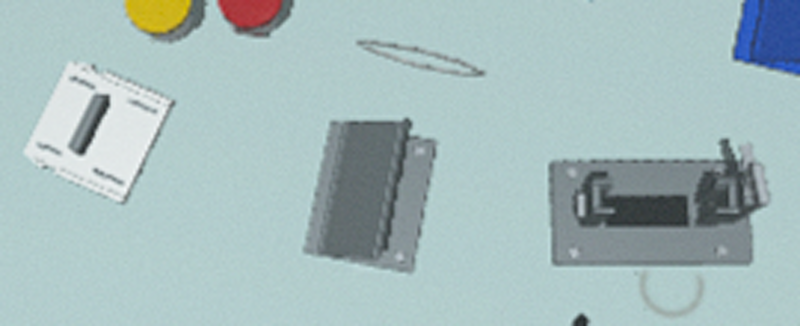

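The crop confirms it. The grey rest is at crop (370,195), with its plate rising to the right. The stand's post is at its right end, around (740,180). The cassette's notches, at crop (90,68) and (40,165), put its foot on the left. The blue one stays untouched. I'll move over for close-up views.

Emit:
play_rows:
  rows:
    - [[0, 0, 0.18], [36, 44, 20], 1]
    - [[0, 0, 0.18], [36, 44, 20], 1]
    - [[0, 0, 0.18], [36, 44, 20], 1]
    - [[0, 0, 0.18], [36, 44, 20], 1]
    - [[0, 0, 0.18], [36, 44, 20], 1]

```text
time: 0.72
tcp_pos: [0.3746, -0.3987, 0.3229]
orientation: [-3.141, 0.0, 1.209]
contact_force: [-0.0, -0.4, -0.2]
gripper_width: 1.002
grip_force: 0.0
```

Emit:
play_rows:
  rows:
    - [[0, 0, 0.18], [20, 54, 8], 1]
    - [[0, 0, 0.18], [20, 54, 8], 1]
    - [[0, 0, 0.18], [20, 54, 8], 1]
    - [[0, 0, 0.18], [20, 54, 8], 1]
    - [[0, 0, 0.18], [20, 54, 8], 1]

```text
time: 1.35
tcp_pos: [0.474, -0.1286, 0.3626]
orientation: [-3.141, 0.0, 2.109]
contact_force: [0.4, -0.7, 0.3]
gripper_width: 1.0
grip_force: 0.0
```

```bash
python3 - <<'E'
from h import *
s=ctrl.get_state(); print(s['tcp_pos'],s['orientation'],s['joint_positions'].round(2))
d=cam('wrist','w1.png'); np.savez('w1.npz',**d); print(d['world_from_camera'].round(3),d['K'][0,0])
E
```

```text
[ 0.4739691  -0.12860234  0.36259401] [-3.14130415e+00  2.29603068e-04  2.10850877e+00] [ 0.83 -0.03 -0.59  1.57 -0.02  1.6   0.77]
[[ 0.859  0.489  0.153  0.432]
 [ 0.512 -0.82  -0.257 -0.058]
 [-0.     0.299 -0.954  0.525]
 [ 0.     0.     0.     1.   ]] 333.01042734691947
```

View pics/w1.png

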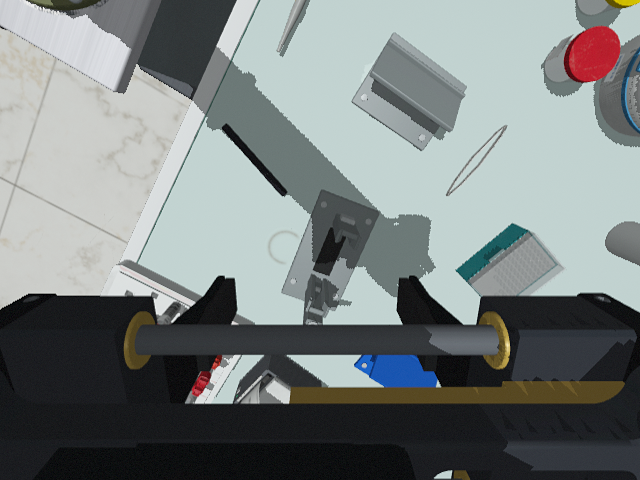

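The wrist view shows the rest at (410,90), its plate rising down-left towards the stand. The stand is at (330,245) with its post at (318,300), and the marker is at (255,160). Next I'll fit the rest and stand from the depth map.

```bash
python3 - <<'E'
from h import *
for name in ['w1','top','scene']:
    w=cloud(load(name)); P=w[~np.isnan(w[...,0])]
    R=P[(P[:,0]>.42)&(P[:,0]<.62)&(P[:,1]>-.06)&(P[:,1]<.17)&(P[:,2]>.004)&(P[:,2]<.1)]
    H=R[R[:,2]>.03]
    # plane RANSAC-ish
    q=H.copy()
    for _ in range(8):
        c=q.mean(0); n=np.linalg.svd(q-c)[2][2]; n*=np.sign(n[2]); r=(H-c)@n; q=H[abs(r)<.003]
    hx=-n[:2]/np.linalg.norm(n[:2])
    # line of plate at z=.022
    ang=np.arccos(n[2])
    print(name,'rest n',n.round(3),'tilt',np.degrees(ang).round(1),'x dir az',np.degrees(np.arctan2(hx[1],hx[0])).round(1),len(q))
    s=q[:,:2]@hx; 
    ycoord=q[:,:2]@np.array([-hx[1],hx[0]])
    s0=(c[:2]@hx)-(c[2]-.022)/np.tan(ang)
    print(' y range',np.percentile(ycoord,[0.5,99.5]).round(4),'mid corner', (s0*hx+np.percentile(ycoord,[.5,99.5]).mean()*np.array([-hx[1],hx[0]])).round(4),'z rng',q[:,2].min().round(3),q[:,2].max().round(3))
    S=P[(P[:,0]>.46)&(P[:,0]<.68)&(P[:,1]>-.36)&(P[:,1]<-.06)]
    B=S[(S[:,2]>.004)&(S[:,2]<.03)]
    if len(B)>20: print(' base rect',cv2.minAreaRect((B[:,:2]*1000).astype(np.float32)))
    for lo,hi in [(.09,.115),(.12,.135),(.138,.16)]:
        T=S[(S[:,2]>lo)&(S[:,2]<hi)]
        if len(T)>10: print(' ',lo,len(T),T.mean(0).round(4),'rect',[np.round(a,1) for a in cv2.minAreaRect((T[:,:2]*1000).astype(np.float32))])
d=load('w1')
c=d['color'][180:330,240:420,::-1]
cv2.imwrite('pics/stand.png',cv2.resize(c,(720,600),interpolation=cv2.INTER_CUBIC))
E
```

```text
w1 rest n [0.017 0.696 0.718] tilt 44.1 x dir az -91.4 2704
 y range [0.4519 0.5799] mid corner [0.5181 0.0877] z rng 0.03 0.072
 base rect ((545.5048828125, -209.65777587890625), (100.52303314208984, 189.6792449951172), 9.58773136138916)
  0.09 710 [ 0.5451 -0.212   0.1037] rect [array([ 545.9, -213.7]), array([ 31.3, 147.4]), np.float64(9.7)]
  0.12 87 [ 0.5524 -0.2712  0.1244] rect [array([ 553.3, -270.4]), array([24.8,  9.2]), np.float64(32.3)]
top rest n [0.02  0.707 0.707] tilt 45.0 x dir az -91.6 639
 y range [0.4476 0.5759] mid corner [0.5145 0.0888] z rng 0.03 0.074
 base rect ((570.0982666015625, -209.45985412597656), (298.3739929199219, 219.02748107910156), 89.73218536376953)
  0.09 174 [ 0.5413 -0.2155  0.1038] rect [array([ 541.7, -212. ]), array([ 31.2, 147.3]), np.float64(10.0)]
  0.12 59 [ 0.5649 -0.2683  0.1284] rect [array([ 566.1, -268.9]), array([52.1, 10.6]), np.float64(11.0)]
  0.138 77 [ 0.5543 -0.2739  0.1508] rect [array([ 555.1, -274.6]), array([35.6, 10.8]), np.float64(22.3)]
scene rest n [0.022 0.7   0.714] tilt 44.5 x dir az -91.8 1058
 y range [0.4472 0.5764] mid corner [0.5148 0.0863] z rng 0.03 0.071
 base rect ((569.5771484375, -211.1127471923828), (215.38510131835938, 294.8685607910156), 0.18864890933036804)
  0.09 252 [ 0.5412 -0.2125  0.1024] rect [array([ 541.7, -213.1]), array([ 32.3, 148.2]), np.float64(9.2)]
  0.12 91 [ 0.5616 -0.2717  0.1284] rect [array([ 565.3, -270.1]), array([56.1, 22.2]), np.float64(22.5)]
  0.138 98 [ 0.5541 -0.2758  0.1476] rect [array([ 555.8, -276.2]), array([36.4, 17.1]), np.float64(21.9)]
```

View pics/stand.png

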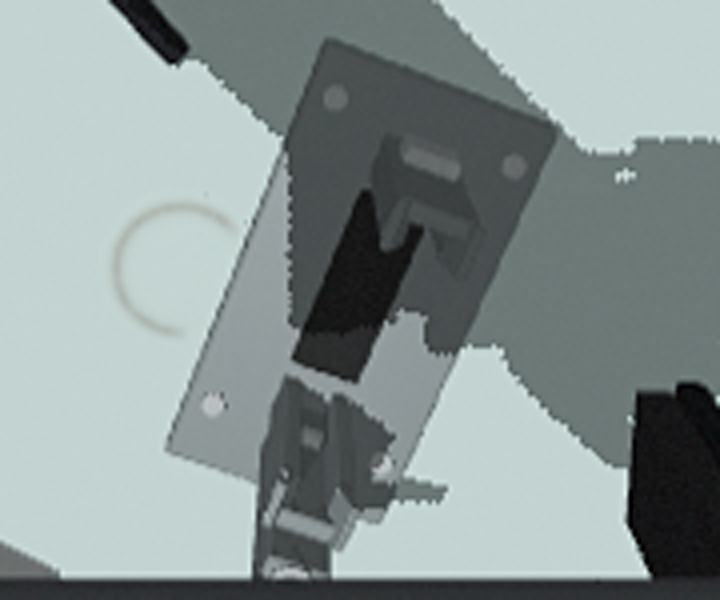

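Emit:
play_rows:
  rows:
    - [[0, 0, 0.18], [0, 60, 0], 1]
    - [[0, 0, 0.18], [0, 60, 0], 1]
    - [[0, 0, 0.18], [0, 60, 0], 1]
    - [[0, 0, 0.18], [0, 60, 0], 1]
    - [[0, 0, 0.18], [0, 60, 0], 1]

```text
time: 2.02
tcp_pos: [0.4734, 0.171, 0.3624]
orientation: [-3.141, 0.001, 3.007]
contact_force: [1.0, 0.1, -1.4]
gripper_width: 1.0
grip_force: 0.0
```

```bash
python3 - <<'E'
from h import *
s=ctrl.get_state(); print(s['tcp_pos'],s['orientation'],s['joint_positions'].round(2))
d=cam('wrist','w2.png'); np.savez('w2.npz',**d)
E
```

```text
[0.47343903 0.17095441 0.36244724] [-3.14089514e+00  7.19330887e-04  3.00729271e+00] [ 0.52  0.01 -0.91  1.54  0.01  1.6   1.04]
```

View pics/w2.png

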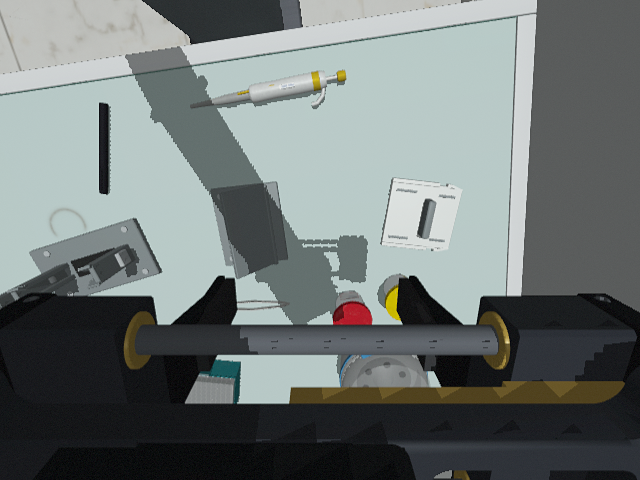

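In w2 the cassette corners are about (393,178), (461,190), (447,250) and (381,243), with the rib at (427,219). The notches sit near the right end at (450,187), so the foot points to world +y. Now its pose.

```bash
python3 - <<'E'
from h import *
for n in ['w2','top']:
    d=load(n); w=cloud(d); 
    m=(w[...,0]>.40)&(w[...,0]<.60)&(w[...,1]>.20)&(w[...,1]<.38)
    P=w[m]; F=P[(P[:,2]>.005)&(P[:,2]<.018)]; R=P[(P[:,2]>.024)&(P[:,2]<.045)]
    # drop stray: largest component through rect
    print(n,'face z',np.median(F[:,2]).round(4)); 
    for A in (F,R): print([np.round(a,1) for a in cv2.minAreaRect((A[:,:2]*1000).astype(np.float32))],len(A),A[:,2].max().round(4))
d=load('w2')
c=[px(d,u,v,.01)[:2].round(4) for u,v in [(393,178),(461,190),(447,250),(381,243)]]; print(c)
c=d['color'][165:265,365:475,::-1]; cv2.imwrite('pics/c.png',cv2.resize(c,(660,600),interpolation=cv2.INTER_CUBIC))
E
```

```text
w2 face z 0.0104
[array([538.3, 329.1]), array([110.3, 110. ]), np.float64(75.9)] 4039 0.0178
[array([539.4, 333.7]), array([12.6, 59.4]), np.float64(75.5)] 358 0.0367
top face z 0.0104
[array([500. , 289.3]), array([196.9, 180.5]), np.float64(0.9)] 1325 0.0174
[array([535.9, 335.1]), array([12.6, 59.5]), np.float64(74.3)] 105 0.0389
[array([0.473 , 0.2893]), array([0.5055, 0.3925]), array([0.602 , 0.3693]), array([0.5754, 0.263 ])]
```

View pics/c.png

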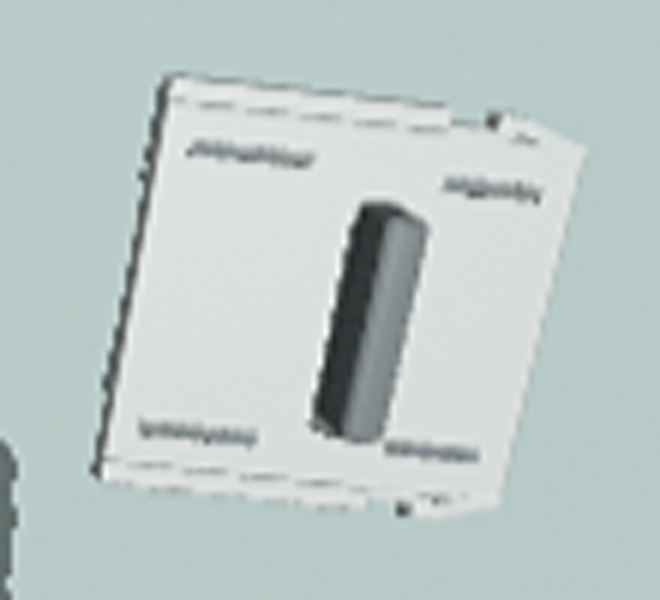

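The crop confirms the bevelled foot on the right (world +y). The rib centre is about (0.538, 0.334) with its closing azimuth at about 75.7°. The sizes check out: 110x110 face, 12.6x59 rib, tops at 10 and 35 mm. Now the grasp.

Emit:
play_rows:
  rows:
    - [[0, 0, -0.115], [13, 32, -46], 1]
    - [[0, 0, 0], [13, 33, -48], 1]
    - [[0, 0, 0], [13, 33, -48], 1]
    - [[0, 0, 0], [13, 33, -48], 1]
    - [[0, 0, 0], [13, 32, -48], 1]

```text
time: 2.7
tcp_pos: [0.5394, 0.3326, 0.1223]
orientation: [-3.141, -0.0, 2.886]
contact_force: [0.3, -0.6, -0.1]
gripper_width: 0.999
grip_force: 0.0
```

Emit:
play_rows:
  rows:
    - [[0, 0, 0], [0, 0, -45], 0.3]
    - [[0, 0, 0], [0, 0, -30], 0]
    - [[0, 0, 0], [0, 0, -15], 0]

```text
time: 3.08
tcp_pos: [0.5379, 0.3312, 0.0321]
orientation: [-3.139, -0.003, 2.887]
contact_force: [0.3, 0.0, -0.3]
gripper_width: 0.743
grip_force: 0.0
```

```bash
python3 - <<'E'
from h import *
s=ctrl.get_state(); print(s['tcp_pos'],s['orientation'],s['contact_force'],s['gripper_width'])
d=cam('wrist'); w=cloud(d)
P=w[~np.isnan(w[...,0])]
R=P[(abs(P[:,0]-.538)<.06)&(abs(P[:,1]-.334)<.06)&(P[:,2]>.025)&(P[:,2]<.04)]
print([np.round(a,1) for a in cv2.minAreaRect((R[:,:2]*1000).astype(np.float32))],len(R))
E
```

```text
[0.53785613 0.33124882 0.03205183] [-3.13905508e+00 -2.57938691e-03  2.88701471e+00] [ 0.33734615  0.00397144 -0.32004371] 0.7430938940069292
[array([535. , 334.9]), array([48.5, 76.1]), np.float64(7.9)] 2266
```

Emit:
play_rows:
  rows:
    - [[0, 0, 0], [0, 2, -10], 0]
    - [[0, 0, 0], [0, 0, -7], 0]
    - [[0, 0, 0], [0, 0, 0], -1]
    - [[0, 0, 0], [0, 0, 0], -1]
    - [[0, 0, 0], [0, 0, 0], -1]
  force: 40

```text
time: 3.75
tcp_pos: [0.5391, 0.3347, 0.0181]
orientation: [3.141, 0.001, 2.888]
contact_force: [-1.0, -0.4, 0.2]
gripper_width: 0.247
grip_force: 0.0
```

Emit:
play_rows:
  rows:
    - [[0, 0, 0], [0, 0, 0], -1]
    - [[0, 0, 0], [0, 0, 0], -1]
    - [[0, 0, 0], [0, 0, 20], -1]
    - [[0, 0, 0], [0, 0, 30], -1]
    - [[0, 0, 0], [0, 0, 30], -1]

```text
time: 4.38
tcp_pos: [0.5387, 0.3347, 0.0994]
orientation: [3.141, 0.0, 2.888]
contact_force: [0.4, -0.7, -1.1]
gripper_width: 0.136
grip_force: 40.0
```

```bash
python3 - <<'E'
from h import *
s=ctrl.get_state(); print({k:np.round(s[k],3) for k in s})
E
```

```text
{'time': np.float64(4.375), 'joint_positions': array([ 0.085,  0.531, -0.899,  1.613,  0.438,  1.211,  0.413]), 'dq': array([ 0.104, -0.244, -0.146, -0.212, -0.204,  0.381,  0.139]), 'joint_torque': array([ -0.756, -44.931, -12.307, -26.535,   0.116,  -0.257,  -0.144]), 'tcp_pos': array([0.539, 0.335, 0.099]), 'orientation': array([3.141, 0.   , 2.888]), 'contact_force': array([ 0.414, -0.651, -1.139]), 'torque': array([ 0.102, -0.183, -0.017]), 'grip_force': np.float64(39.994), 'gripper_width': np.float64(0.136)}
```

Held: 11.8 mm opening and 40 N grip. Next I carry it to above the rest, yawing +0.227 and then tilting 45°.

Emit:
play_rows:
  rows:
    - [[0, 0, 0.113], [-3, -29, 15], -1]
    - [[0, 0, 0.113], [-3, -29, 15], -1]
    - [[-0.157, 0.004, 0], [-3, -29, 10], -1]
    - [[-0.157, 0.004, 0], [-3, -29, 10], -1]
    - [[-0.157, 0.004, 0], [-4, -29, 10], -1]

```text
time: 5.0
tcp_pos: [0.5231, 0.1892, 0.1599]
orientation: [-2.667, 0.003, 3.113]
contact_force: [-0.9, -0.2, -2.1]
gripper_width: 0.132
grip_force: 40.0
```

Emit:
play_rows:
  rows:
    - [[-0.157, 0.004, 0], [-4, -29, 5], -1]
    - [[-0.157, 0.004, 0], [-3, -29, 0], -1]
    - [[0, 0, 0], [0, 0, 0], -1]

```text
time: 5.38
tcp_pos: [0.5148, 0.1324, 0.1612]
orientation: [-2.357, -0.002, 3.116]
contact_force: [0.1, 0.9, -1.2]
gripper_width: 0.135
grip_force: 40.0
```

```bash
cat >> h.py <<'E'
from scipy.spatial.transform import Rotation as Ro
def st():
    s=ctrl.get_state(); R=Ro.from_euler('xyz',s['orientation']).as_matrix()
    print('t',round(s['time'],2),'tcp',s['tcp_pos'].round(4),'F',s['contact_force'].round(1),'w',round(s['gripper_width']*87,1),'g',s['grip_force'],'q',s['joint_positions'].round(2)); print('tool axes cols',R.round(3).tolist())
    return s,R
E
python3 - <<'E'
from h import *
s,R=st()
d=cam('wrist','w3.png');np.savez('w3.npz',**d)
w=cloud(cam('scene','s3.png'))
E
```

```text
t 5.38 tcp [0.5148 0.1324 0.1612] F [ 0.1  0.9 -1.2] w 11.8 g 39.994250535964966 q [-0.12  0.57 -0.75  1.6   0.82  1.81  0.53]
tool axes cols [[-1.0, 0.017, -0.019], [0.025, 0.707, -0.706], [0.002, -0.707, -0.708]]
```

View pics/s3.png

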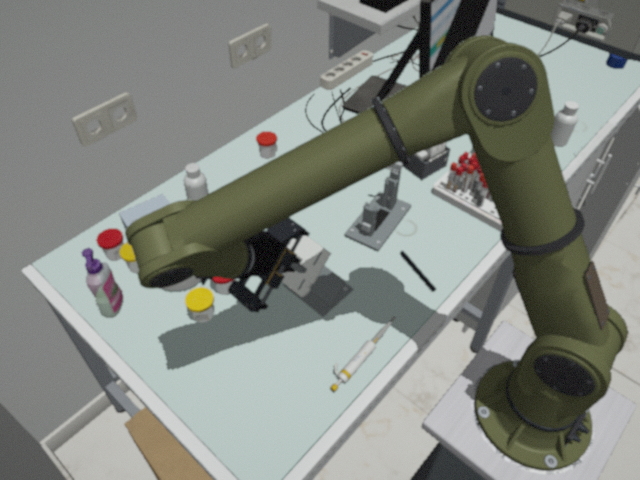

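The scene view shows the cassette tilted and held over the rest at about (300,270), clear of the cups. Descending along the plate normal.

Emit:
play_rows:
  rows:
    - [[0, 0, 0], [0, -22, -26], -1]
    - [[0, 0, 0], [1, -22, -26], -1]
    - [[0, 0, 0], [0, -21, -24], -1]
    - [[0, 0, 0], [0, 0, 0], -1]

```text
time: 5.98
tcp_pos: [0.5167, 0.0645, 0.0867]
orientation: [-2.357, 0.001, 3.11]
contact_force: [0.8, 0.6, -1.0]
gripper_width: 0.139
grip_force: 40.0
```

Emit:
play_rows:
  rows:
    - [[0, 0, 0], [0, -3, -3], -1]
    - [[0, 0, 0], [0, -2, -2], -1]
    - [[0, 0, 0], [0, 0, 0], -1]

```text
time: 6.35
tcp_pos: [0.5171, 0.0623, 0.0821]
orientation: [-2.357, 0.003, 3.115]
contact_force: [-0.8, -0.2, -0.9]
gripper_width: 0.13
grip_force: 40.0
```

```bash
python3 - <<'E'
from h import *
s,R=st()
T=np.array([.5155,.0648,.0701])
print('rem n,cx', (T-s['tcp_pos'])@[0,.707,.707],(T-s['tcp_pos'])@[0,-.707,.707])
E
```

```text
t 6.35 tcp [0.5171 0.0623 0.0821] F [-0.8 -0.2 -0.9] w 11.3 g 39.994139671325684 q [-0.03  0.59 -0.71  1.75  0.89  1.64  0.5 ]
tool axes cols [[-1.0, 0.021, -0.017], [0.027, 0.708, -0.706], [-0.003, -0.706, -0.708]]
rem n,cx -0.006658729495979963 -0.01025428182897526
```

Emit:
play_rows:
  rows:
    - [[0, 0, 0], [0, -2, -2], -1]
    - [[0, 0, 0], [0, -1, -1], -1]
    - [[0, 0, 0], [0, 0, 0], -1]

```text
time: 6.72
tcp_pos: [0.5167, 0.0584, 0.0785]
orientation: [-2.356, 0.001, 3.114]
contact_force: [-0.6, -0.3, -1.1]
gripper_width: 0.135
grip_force: 40.0
```

Emit:
play_rows:
  rows:
    - [[0, 0, 0], [0, 3, -3], -1]
    - [[0, 0, 0], [0, 2, -2], -1]
    - [[0, 0, 0], [0, 0, 0], -1]

```text
time: 7.1
tcp_pos: [0.5167, 0.0639, 0.0733]
orientation: [-2.357, 0.001, 3.115]
contact_force: [-0.6, -0.2, -1.7]
gripper_width: 0.133
grip_force: 40.0
```

```bash
python3 - <<'E'
from h import *
s,R=st()
T=np.array([.5155,.0648,.0701])
print('rem n,cx', (T-s['tcp_pos'])@[0,.707,.707],(T-s['tcp_pos'])@[0,-.707,.707])
E
```

```text
t 7.1 tcp [0.5167 0.0639 0.0733] F [-0.6 -0.2 -1.7] w 11.6 g 39.99410569667816 q [-0.04  0.61 -0.71  1.75  0.89  1.64  0.49]
tool axes cols [[-1.0, 0.02, -0.018], [0.027, 0.707, -0.707], [-0.001, -0.707, -0.707]]
rem n,cx -0.001615781776620183 -0.002881536755864056
```

Emit:
play_rows:
  rows:
    - [[0, 0, 0], [0, 1.4, -1.4], -1]
    - [[0, 0, 0], [0, 1.4, -1.4], -1]
    - [[0, 0, 0], [0, 0, 0], -1]

```text
time: 7.48
tcp_pos: [0.5169, 0.0655, 0.0717]
orientation: [-2.354, 0.002, 3.114]
contact_force: [-1.4, -2.2, 4.1]
gripper_width: 0.132
grip_force: 40.0
```

Emit:
play_rows:
  rows:
    - [[0, 0, 0], [0, -1, -1], -1]
    - [[0, 0, 0], [0, -0.7, -0.7], -1]
    - [[0, 0, 0], [0, 0, 0], -1]

```text
time: 7.85
tcp_pos: [0.5171, 0.0637, 0.07]
orientation: [-2.354, 0.003, 3.114]
contact_force: [-0.7, -2.0, 4.7]
gripper_width: 0.132
grip_force: 40.0
```

```bash
python3 - <<'E'
from h import *
s,R=st()
T=np.array([.5155,.0648,.0701])
print('rem n,cx', (T-s['tcp_pos'])@[0,.707,.707],(T-s['tcp_pos'])@[0,-.707,.707])
d=cam('wrist','w4.png');np.savez('w4.npz',**d)
d=cam('scene');np.savez('s4.npz',**d);cv2.imwrite('pics/s4.png',cv2.resize(d['color'][215:335,240:400,::-1],(800,600),interpolation=cv2.INTER_CUBIC))
E
```

```text
t 7.85 tcp [0.5171 0.0637 0.07  ] F [-0.7 -2.   4.7] w 11.5 g 39.99419689178467 q [-0.04  0.62 -0.71  1.75  0.89  1.64  0.48]
tool axes cols [[-1.0, 0.022, -0.018], [0.028, 0.705, -0.708], [-0.003, -0.708, -0.706]]
rem n,cx 0.0007916187477278958 -0.0007098157944926475
```

View pics/s4.png

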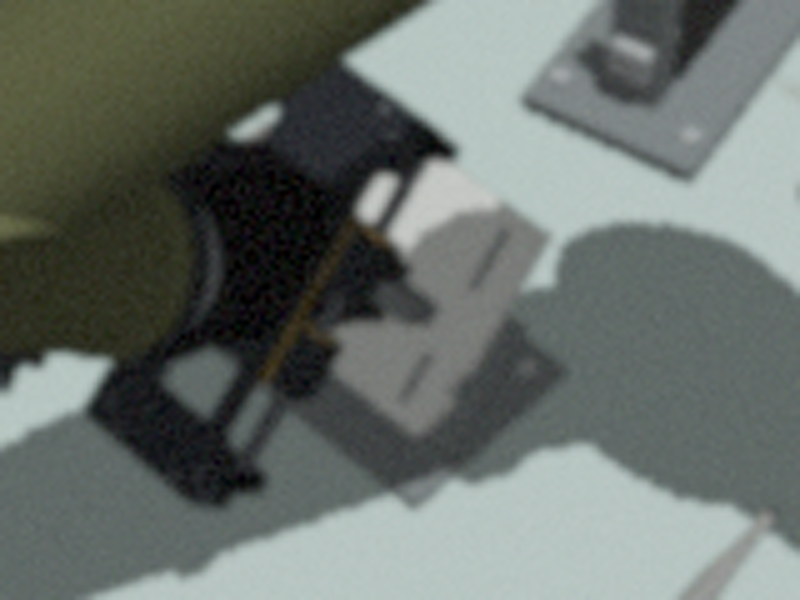

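The crop shows the cassette lying along the plate with its foot at the lip. The lip contact (about 5 N upslope) is felt. I'll seat it a bit more along the normal.

Emit:
play_rows:
  rows:
    - [[0, 0, 0], [0, -0.7, -0.7], -1]
    - [[0, 0, 0], [0, -0.7, -0.7], -1]
    - [[0, 0, 0], [0, 0, 0], -1]

```text
time: 8.32
tcp_pos: [0.5171, 0.0636, 0.0699]
orientation: [-2.355, 0.003, 3.115]
contact_force: [-2.5, 0.8, 11.0]
gripper_width: 0.133
grip_force: 40.0
```

Contact with the plate is felt and motion has stopped, so it is seated. Release and retreat.

Emit:
play_rows:
  rows:
    - [[0, 0, 0], [0, 0.5, 0.5], -0.3]
    - [[0, 0, 0], [0, 0, 0], -0.3]
    - [[0, 0, 0], [0, 0, 0], -0.3]
    - [[0, 0, 0], [0, 0, 0], -0.3]

```text
time: 8.82
tcp_pos: [0.5167, 0.0638, 0.0678]
orientation: [-2.357, 0.001, 3.115]
contact_force: [0.1, -0.8, 0.6]
gripper_width: 0.344
grip_force: 0.0
```

Emit:
play_rows:
  rows:
    - [[0, 0, 0], [0, 10, 10], -0.3]
    - [[0, 0, 0], [0, 25, 25], -0.3]
    - [[0, 0, 0], [0, 40, 40], -0.3]
    - [[0, 0, 0], [0, 40, 40], -0.3]
    - [[0, 0, 0], [0, 0, 0], -0.3]

```text
time: 9.45
tcp_pos: [0.5168, 0.1845, 0.1863]
orientation: [-2.363, 0.006, 3.12]
contact_force: [-0.3, 0.3, 0.5]
gripper_width: 0.351
grip_force: 0.0
```

```bash
python3 - <<'E'
from h import *
s,R=st()
for n in ['wrist','top','scene']:
    d=cam(n,n+'5.png'); w=cloud(d); P=w[~np.isnan(w[...,0])]
    P=P[(abs(P[:,0]-.516)<.1)&(P[:,1]>-.05)&(P[:,1]<.12)]
    H=P[(P[:,2]>.03)&(P[:,2]<.12)]
    q=H
    for _ in range(10):
        c=q.mean(0); nn=np.linalg.svd(q-c)[2][2]; nn*=np.sign(nn[2]); r=(H-c)@nn; q=H[abs(r)<.004]
    print(n,len(q),'n',nn.round(3),'top edge',q[q[:,2]>q[:,2].max()-.006].mean(0).round(4),q[:,2].max().round(4),'d from corner',((c-[.516,.0875,.022])@nn).round(4),'x rng',np.percentile(q[:,0],[.5,50,99.5]).round(4))
E
```

```text
t 9.45 tcp [0.5168 0.1845 0.1863] F [-0.3  0.3  0.5] w 30.6 g 0.0 q [-0.2   0.61 -0.76  1.5   0.82  1.89  0.51]
tool axes cols [[-1.0, 0.019, -0.011], [0.022, 0.712, -0.702], [-0.006, -0.702, -0.712]]
wrist 9770 n [0.017 0.706 0.708] top edge [0.5134 0.0186 0.1042] 0.1075 d from corner 0.0095 x rng [0.4627 0.5126 0.5717]
top 918 n [0.018 0.704 0.71 ] top edge [0.51   0.0174 0.1071] 0.1114 d from corner 0.0112 x rng [0.4582 0.5106 0.5681]
scene 1772 n [0.019 0.708 0.706] top edge [0.5137 0.0167 0.1059] 0.1098 d from corner 0.0086 x rng [0.4587 0.5101 0.5689]
```

View pics/wrist5.png

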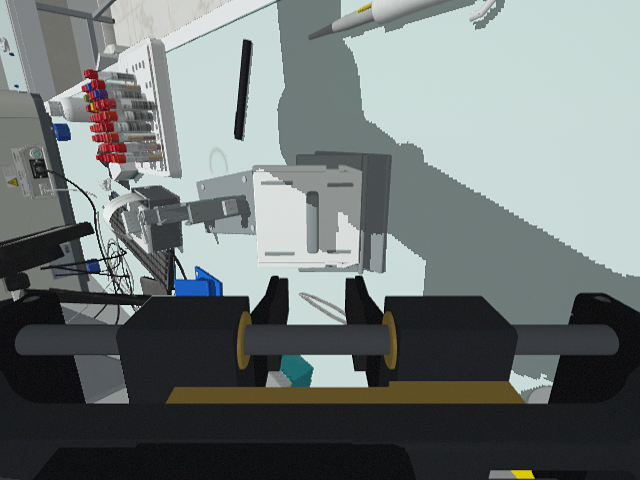

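The wrist view shows the cassette flat on the rest (centre about (308,218)), with its foot at the lip on the right, the upper edge overhanging at x≈255, and the gripper clear. All ten views are used up, so I'll rely on numbers from here. Clearance check of the gripper body for the regrasp:

```bash
python3 - <<'E'
from h import *
for n in ['scene','top','w1']:
    w=cloud(load(n)); P=w[~np.isnan(w[...,0])]
    S=P[(P[:,0]>.47)&(P[:,0]<.57)&(P[:,1]<-.09)&(P[:,1]>-.36)&(P[:,2]<.2)]
    v=(S[:,1]+S[:,2])*.707; i=np.argsort(v)[-40:]
    print(n,v.max().round(4),np.percentile(v,99).round(4),S[i].mean(0).round(3),S[i].max(0).round(3))
E
```

```text
scene -0.0195 -0.0288 [ 0.533 -0.143  0.105] [ 0.547 -0.139  0.112]
top -0.0209 -0.0292 [ 0.531 -0.143  0.106] [ 0.545 -0.138  0.116]
w1 -0.0222 -0.0282 [ 0.541 -0.143  0.107] [ 0.549 -0.139  0.111]
```

Emit:
play_rows:
  rows:
    - [[0.1745, -0.004, 0], [0, -20, 30], -0.1]
    - [[0.1745, -0.004, 0], [0, -20, 30], -0.1]
    - [[0.1745, -0.004, 0], [0, -25, 25], -0.1]
    - [[0.1745, -0.004, 0], [0, -25, 10], -0.1]
    - [[0.1745, -0.004, 0], [0, -25, 0], -0.1]

```text
time: 10.22
tcp_pos: [0.517, 0.0614, 0.279]
orientation: [3.05, 0.001, 3.112]
contact_force: [-0.6, 0.1, -0.7]
gripper_width: 0.448
grip_force: 0.0
```

Emit:
play_rows:
  rows:
    - [[0.1745, -0.004, 0], [0, -25, 0], -0.1]
    - [[0.1745, -0.004, 0], [0, -25, 0], -0.1]
    - [[0.1745, -0.004, 0], [0, -25, 0], -0.1]
    - [[0.1745, -0.004, 0], [0, -24, 0], -0.1]
    - [[0, 0, 0], [0, 0, 0], -0.1]

```text
time: 10.85
tcp_pos: [0.515, -0.0429, 0.2732]
orientation: [2.352, -0.013, 3.104]
contact_force: [-0.2, 0.5, 0.2]
gripper_width: 0.445
grip_force: 0.0
```

```bash
python3 - <<'E'
from h import *
s,R=st()
E
```

```text
t 10.85 tcp [ 0.515  -0.0429  0.2732] F [-0.2  0.5  0.2] w 38.7 g 0.0 q [ 1.03  0.3  -0.63  1.66 -0.55  1.57  2.01]
tool axes cols [[-0.999, 0.036, 0.018], [0.038, 0.703, 0.71], [0.013, 0.71, -0.704]]
```

Emit:
play_rows:
  rows:
    - [[-0.03, -0.013, 0.012], [1, 5, -50], -0.1]
    - [[0, 0, 0], [0, 5, -50], -0.1]
    - [[0, 0, 0], [0, 4, -27], -0.1]
    - [[0, 0, 0], [0, 0, 0], -0.1]

```text
time: 11.35
tcp_pos: [0.5157, -0.0202, 0.1495]
orientation: [2.384, 0.005, 3.13]
contact_force: [-0.6, 0.8, 0.9]
gripper_width: 0.448
grip_force: 0.0
```

```bash
python3 - <<'E'
from h import *
s,R=st()
E_=np.array([.5165,.0133,.1033]); print('edge in tool',(R.T@(E_-s['tcp_pos'])*1000).round(1))
d=cam('wrist'); w=cloud(d); P=w[~np.isnan(w[...,0])]
Q=(P-s['tcp_pos'])@R*1000
m=(abs(Q[:,0])<90)&(abs(Q[:,1])<40)&(Q[:,2]>25)&(Q[:,2]<140); Q=Q[m]
# white face points: plane y vs z
print(len(Q), np.percentile(Q,[1,50,99],axis=0).round(1))
col=d['color'][~np.isnan(w[...,0])][m]; W=Q[(col.min(1)>110)]
print(len(W), np.percentile(W,[.5,50,99.5],axis=0).round(1) if len(W) else '')
for lo in range(25,120,10):
    a=Q[(Q[:,2]>lo)&(Q[:,2]<lo+10)]
    if len(a): print(lo,len(a),np.percentile(a[:,0],[1,99]).round(1),np.percentile(a[:,1],[5,50,95]).round(1))
E
```

```text
t 11.35 tcp [ 0.5157 -0.0202  0.1495] F [-0.6  0.8  0.9] w 38.9 g 0.0 q [ 0.98  0.39 -0.63  1.8  -0.49  1.33  2.11]
tool axes cols [[-1.0, 0.005, 0.011], [0.012, 0.726, 0.687], [-0.005, 0.687, -0.726]]
edge in tool [-0.2 -7.4 56.6]
5849 [[-54.3 -36.8  54.3]
 [  6.5  -5.7  99.1]
 [ 62.2  21.7 136. ]]
4504 [[-54.1 -17.1  54. ]
 [  6.2  -3.4  76.4]
 [ 62.3  22.4 136.5]]
45 417 [-52.3  52.4] [-11.8  -7.4  -3.9]
55 1763 [-52.1  54.1] [-12.4  -7.7  -2.8]
65 98 [-53.8  54.3] [-9.2 -2.3 -2.1]
75 83 [-37.5  54.3] [-9.3 -2.5 -1.5]
85 69 [-44.   54.2] [-8.1 -1.7 -0.8]
95 923 [-62.8  63.8] [-19.5 -17.   -9.5]
105 1938 [-29.7  54.1] [-1.  10.  21.1]
115 241 [-54.1  64.2] [-28.4 -23.5  10.9]
```

Emit:
play_rows:
  rows:
    - [[0.02, 0.005, -0.013], [1, -3, -6], -0.1]
    - [[0, 0, 0], [0, 19, -20], -0.1]
    - [[0, 0, 0], [0, 19, -20], -0.1]
    - [[0, 0, 0], [0, 19, -20], -0.1]
    - [[0, 0, 0], [0, 0, 0], -0.1]

```text
time: 12.02
tcp_pos: [0.518, 0.0337, 0.0851]
orientation: [2.364, 0.003, 3.118]
contact_force: [0.1, -0.5, 0.6]
gripper_width: 0.449
grip_force: 0.0
```

```bash
python3 - <<'E'
from h import *
s,R=st()
E_=np.array([.5165,.0133,.1033]); print('edge in tool',(R.T@(E_-s['tcp_pos'])*1000).round(1))
E
```

```text
t 12.03 tcp [0.518  0.0337 0.0851] F [ 0.1 -0.5  0.6] w 39.1 g 0.0 q [ 0.92  0.46 -0.65  1.89 -0.52  1.16  2.12]
tool axes cols [[-1.0, 0.015, 0.019], [0.024, 0.713, 0.701], [-0.003, 0.701, -0.713]]
edge in tool [  1.   -1.8 -27.3]
```

Emit:
play_rows:
  rows:
    - [[0, 0, 0], [-2, -2, -1], -1]
    - [[0, 0, 0], [0, 0, 0], -1]
    - [[0, 0, 0], [0, 0, 0], -1]
    - [[0, 0, 0], [0, 0, 0], -1]
    - [[0, 0, 0], [0, 0, 0], -1]
  force: 60

```text
time: 12.65
tcp_pos: [0.5172, 0.0306, 0.0849]
orientation: [2.365, 0.005, 3.115]
contact_force: [0.5, -1.3, 5.1]
gripper_width: 0.113
grip_force: 59.9
```

Emit:
play_rows:
  rows:
    - [[0, 0, 0], [0, 0, 0], -1]
    - [[0, 0, 0], [0, 7, 10], -1]
    - [[0, 0, 0], [0, 14, 20], -1]
    - [[0, 0, 0], [0, 14, 35], -1]
    - [[0, 0, 0], [0, 0, 40], -1]

```text
time: 13.28
tcp_pos: [0.5154, 0.068, 0.1898]
orientation: [2.366, 0.002, 3.119]
contact_force: [0.6, 0.2, -1.0]
gripper_width: 0.112
grip_force: 59.9
```

```bash
python3 - <<'E'
from h import *
s,R=st()
E
```

```text
t 13.28 tcp [0.5154 0.068  0.1898] F [ 0.6  0.2 -1. ] w 9.7 g 59.91278995759785 q [ 0.93  0.28 -0.71  1.86 -0.6   1.3   2.01]
tool axes cols [[-1.0, 0.014, 0.017], [0.022, 0.714, 0.7], [-0.002, 0.7, -0.714]]
```

Held: 9.7 mm opening at 60 N. Now untilt and yaw while travelling to above the stand.

Emit:
play_rows:
  rows:
    - [[-0.155, 0.004, 0], [0, -10, 15], -1]
    - [[-0.155, 0.004, 0], [0, -10, 15], -1]
    - [[-0.155, 0.004, 0], [0, -10, 15], -1]
    - [[-0.155, 0.004, 0], [0, -10, 15], -1]
    - [[-0.155, 0.004, 0], [0, -10, 10], -1]

```text
time: 13.9
tcp_pos: [0.5167, 0.0162, 0.2607]
orientation: [-3.136, 0.005, 3.119]
contact_force: [-0.9, -0.1, -2.5]
gripper_width: 0.112
grip_force: 59.9
```

Emit:
play_rows:
  rows:
    - [[0, 0, -0.173], [4, -20, 0], -1]
    - [[0, 0, -0.173], [4, -25, 0], -1]
    - [[0, 0, -0.173], [4, -25, 0], -1]
    - [[0, 0, -0.173], [4, -25, 0], -1]
    - [[0, 0, -0.173], [4, -25, 0], -1]

```text
time: 14.52
tcp_pos: [0.5364, -0.104, 0.2589]
orientation: [3.142, 0.002, 2.249]
contact_force: [0.7, -0.3, -1.8]
gripper_width: 0.103
grip_force: 59.9
```

Emit:
play_rows:
  rows:
    - [[0, 0, -0.173], [4, -25, 0], -1]
    - [[0, 0, -0.173], [4, -25, 0], -1]
    - [[0, 0, -0.173], [4, -25, 0], -1]
    - [[0, 0, 0], [0, 0, 0], -1]

```text
time: 15.02
tcp_pos: [0.5481, -0.1809, 0.2585]
orientation: [-3.141, 0.003, 1.732]
contact_force: [0.5, -0.2, -1.8]
gripper_width: 0.11
grip_force: 59.9
```

```bash
python3 - <<'E'
from h import *
s,R=st()
d=cam('wrist','w6.png'); np.savez('w6.npz',**d); ds=cam('scene'); dt=cam('top')
for n,dd in [('w1',load('w1')),('w6',d),('scene',load('scene')),('top',load('top'))]:
    w=cloud(dd); P=w[~np.isnan(w[...,0])]
    a=np.radians(9.6); ex=np.array([np.cos(a),np.sin(a)]); ey=np.array([-ex[1],ex[0]])
    o=np.array([.543,-.201]); X=(P[:,:2]-o)@ex*1000; Y=(P[:,:2]-o)@ey*1000; Z=P[:,2]*1000
    m=(abs(X)<30)&(abs(Y)<100)&(Z>85)&(Z<118); 
    print(n,m.sum())
    for nm,k in [('L',m&(Y>20)),('R',m&(Y<-20)&(Y>-64))]:
        if k.sum()>10: print(' ',nm,k.sum(),'X',np.percentile(X[k],[1,50,99]).round(1),'Y',np.percentile(Y[k],[1,50,99]).round(1),'Z',Z[k].max().round(1))
# cassette in tool frame from wrist cam
w=cloud(d); P=w[~np.isnan(w[...,0])]; Q=(P-s['tcp_pos'])@R*1000
k=(abs(Q[:,1])<12)&(Q[:,2]>-30)&(Q[:,2]<95)&(abs(Q[:,0])<70); Q=Q[k]
for lo in range(-30,95,10):
    a=Q[(Q[:,2]>lo)&(Q[:,2]<lo+10)]
    if len(a)>5: print(lo,len(a),np.percentile(a[:,0],[1,99]).round(1),np.percentile(a[:,1],[5,50,95]).round(1))
print(Q[:,2].max())
E
```

```text
t 15.03 tcp [ 0.5481 -0.1809  0.2585] F [ 0.5 -0.2 -1.8] w 9.6 g 59.904215801507235 q [ 0.76  0.19 -0.56  1.57  0.1   1.41  0.35]
tool axes cols [[-0.161, 0.987, -0.0], [0.987, 0.161, -0.003], [-0.003, -0.001, -1.0]]
w1 794
  L 341 X [-14.4   1.4  16. ] Y [42.3 55.2 60.6] Z 111.0
  R 274 X [-14.4   2.7  15.8] Y [-63.7 -58.1 -49.8] Z 111.3
w6 289
  L 289 X [-14.   -8.2   1.4] Y [41.9 54.4 60.3] Z 110.2
scene 308
  L 130 X [-18.2  -3.2  11.7] Y [41.3 57.6 62.4] Z 111.2
  R 101 X [-18.2  -0.5  11.1] Y [-63.9 -56.6 -46.9] Z 112.9
top 77
  L 77 X [-18.1  -2.7  10.2] Y [45.2 57.6 63.5] Z 113.0
-30 3788 [-37.   55.1] [-4.5  0.5  5.6]
-20 373 [-37.2  55.3] [-10.9   1.   10.9]
-10 267 [ 8.9 55.4] [-11.   -0.4  11. ]
0 66 [39.2 55.5] [-3.9  0.7  5.1]
10 54 [54.7 55.5] [-3.5  0.2  5.2]
20 424 [-2.8 55.4] [ 1.1  9.6 11.8]
30 61 [29.8 55.6] [-3.   4.  11.3]
40 27 [55.  55.6] [-3.3  1.1  5.2]
50 23 [54.2 55.6] [-2.8  1.7  5. ]
60 37 [54.1 55.6] [-3.6  0.4  5.7]
66.71595173405582
```

```bash
python3 - <<'E'
from h import *
a=np.radians(9.6); ex=np.array([np.cos(a),np.sin(a)]); ey=np.array([-ex[1],ex[0]]); o=np.array([.543,-.201])
for n in ['w1','w6','scene','top']:
    d=load(n) 
    w=cloud(d); m0=~np.isnan(w[...,0]); P=w[m0]; C=d['color'][m0].astype(int)
    X=(P[:,:2]-o)@ex*1000; Y=(P[:,:2]-o)@ey*1000; Z=P[:,2]*1000
    m=(abs(X)<25)&(abs(Y)<95)&(Z>103)&(Z<114)
    h,e=np.histogram(Y[m],np.arange(-92,72,2)); print(n,'top Y',[(int(b),int(c)) for b,c in zip(e,h) if c])
    k=(abs(X)<20)&(abs(Y)<60)&(Z<20)&(Z>8)&(C.max(1)<40)
    if k.sum()>20: print('  seat',k.sum(),'X',np.percentile(X[k],[2,98]).round(1),'Y',np.percentile(Y[k],[1,99]).round(1),'Z',np.median(Z[k]).round(1))
E
```

```text
w1 top Y [(-86, 3), (-82, 3), (-80, 1), (-78, 3), (-74, 2), (-72, 3), (-70, 61), (-68, 23), (-66, 28), (-64, 28), (-62, 25), (-60, 15), (-58, 11), (-56, 13), (-54, 10), (-52, 17), (-50, 1), (40, 1), (42, 12), (44, 13), (46, 14), (48, 15), (50, 14), (52, 27), (54, 32), (56, 37), (58, 40), (60, 8)]
  seat 529 X [-13.3  15. ] Y [-43.   31.2] Z 14.3
w6 top Y [(40, 3), (42, 15), (44, 14), (46, 14), (48, 13), (50, 15), (52, 29), (54, 37), (56, 34), (58, 42), (60, 6)]
  seat 230 X [-13.5  -5.1] Y [-43.1  34.6] Z 14.4
scene top Y [(-88, 2), (-84, 1), (-80, 1), (-76, 2), (-74, 2), (-72, 12), (-70, 7), (-68, 4), (-66, 8), (-64, 9), (-62, 4), (-60, 3), (-58, 2), (-56, 3), (-54, 6), (-52, 4), (-48, 1), (40, 2), (42, 2), (44, 1), (46, 3), (48, 5), (50, 3), (52, 3), (54, 6), (56, 10), (58, 9), (60, 6)]
  seat 142 X [-17.5  10.4] Y [-39.9  30.1] Z 14.2
top top Y [(44, 3), (46, 3), (48, 4), (50, 2), (52, 4), (54, 6), (56, 6), (58, 8), (60, 8), (62, 4)]
```

The stand centre in the wrist-camera frame is about (0.5445, −0.2051) and its yaw is 9.6°. The cassette centre in the same frame is nearly at the TCP. Lining up over the mouth.

Emit:
play_rows:
  rows:
    - [[0, 0, 0.005], [-4, -25, 0], -1]
    - [[0, 0, 0], [0, 0, -30], -1]
    - [[0, 0, 0], [0, 0, -20], -1]
    - [[0, 0, 0], [0, 0, 0], -1]
    - [[0, 0, 0], [0, 0, 0], -1]

```text
time: 15.8
tcp_pos: [0.5454, -0.2034, 0.2103]
orientation: [3.14, 0.003, 1.742]
contact_force: [-0.0, 0.2, -1.1]
gripper_width: 0.109
grip_force: 59.9
```

```bash
python3 - <<'E'
from h import *
s,R=st()
d=cam('wrist','w7.png'); np.savez('w7.npz',**d)
w=cloud(d); m0=~np.isnan(w[...,0]); P=w[m0]
Q=(P-s['tcp_pos'])@R*1000; Z=P[:,2]*1000
k=(abs(Q[:,0])<75)&(abs(Q[:,1])<28)&(Z>90)&(Z<114)
for nm,kk in [('L',k&(Q[:,0]>0)),('R',k&(Q[:,0]<0))]:
    if kk.sum()>5: print(nm,kk.sum(),'toolx',np.percentile(Q[kk,0],[1,50,99]).round(1),'tooly',np.percentile(Q[kk,1],[1,50,99]).round(1))
k=(abs(Q[:,1])<9)&(Z>118)&(Z<185)&(abs(Q[:,0])<60)&(abs(Q[:,0])>30)
print(np.percentile(Q[k],[.5,50,99.5],axis=0).round(1))
e=k&(Q[:,0]>54); print('edge y',np.percentile(Q[e,1],[3,97]).round(1))
E
```

```text
t 15.8 tcp [ 0.5454 -0.2034  0.2103] F [-0.   0.2 -1.1] w 9.5 g 59.902942925691605 q [ 0.78  0.22 -0.54  1.63  0.12  1.32  0.39]
tool axes cols [[-0.17, 0.985, 0.002], [0.985, 0.17, -0.003], [-0.003, 0.002, -1.0]]
L 753 toolx [45.  57.  63.4] tooly [-16.1  -1.2  14.5]
[[30.2 -3.9 25.8]
 [55.4  1.1 43.5]
 [55.6  8.9 65.9]]
edge y [-3.7  5.7]
```

Emit:
play_rows:
  rows:
    - [[0, 0, 0], [-1.5, -2, 0], -1]
    - [[0, 0, 0], [0, 0, -10], -1]
    - [[0, 0, 0], [0, 0, -8], -1]
    - [[0, 0, 0], [0, 0, -6], -1]
    - [[0, 0, 0], [0, 0, 0], -1]

```text
time: 16.48
tcp_pos: [0.5428, -0.2061, 0.1843]
orientation: [-3.141, 0.002, 1.74]
contact_force: [-0.4, 0.1, -2.0]
gripper_width: 0.114
grip_force: 59.9
```

Emit:
play_rows:
  rows:
    - [[0, 0, 0], [0, 0, -5], -1]
    - [[0, 0, 0], [0, 0, -5], -1]
    - [[0, 0, 0], [0, 0, 0], -1]

```text
time: 16.85
tcp_pos: [0.543, -0.2062, 0.1746]
orientation: [-3.141, 0.002, 1.74]
contact_force: [-0.9, -0.9, -1.0]
gripper_width: 0.111
grip_force: 59.9
```

```bash
python3 - <<'E'
from h import *
s,R=st();print(s['torque'])
E
```

```text
t 16.85 tcp [ 0.543  -0.2062  0.1746] F [-0.9 -0.9 -1. ] w 9.7 g 59.90298978053033 q [ 0.78  0.24 -0.54  1.68  0.13  1.26  0.38]
tool axes cols [[-0.168, 0.986, 0.0], [0.986, 0.168, -0.002], [-0.002, -0.0, -1.0]]
[-0.03060754 -0.09234215  0.01410523]
```

The foot is inside the mouth with no force. Continuing down.

Emit:
play_rows:
  rows:
    - [[0, 0, 0], [0, 0, -8], -1]
    - [[0, 0, 0], [0, 0, -8], -1]
    - [[0, 0, 0], [0, 0, 0], -1]

```text
time: 17.23
tcp_pos: [0.5428, -0.2061, 0.1581]
orientation: [-3.141, 0.002, 1.74]
contact_force: [0.3, -0.1, -1.1]
gripper_width: 0.109
grip_force: 59.9
```

Emit:
play_rows:
  rows:
    - [[0, 0, 0], [0, 0, -8], -1]
    - [[0, 0, 0], [0, 0, -8], -1]
    - [[0, 0, 0], [0, 0, 0], -1]

```text
time: 17.6
tcp_pos: [0.5428, -0.2061, 0.1422]
orientation: [-3.141, 0.002, 1.74]
contact_force: [-0.7, -0.0, -1.9]
gripper_width: 0.11
grip_force: 59.9
```

```bash
python3 - <<'E'
from h import *
s,R=st();print(s['torque'])
E
```

```text
t 17.6 tcp [ 0.5428 -0.2061  0.1422] F [-0.7 -0.  -1.9] w 9.6 g 59.90290445275605 q [ 0.78  0.27 -0.54  1.72  0.15  1.2   0.37]
tool axes cols [[-0.168, 0.986, -0.0], [0.986, 0.168, -0.002], [-0.002, -0.001, -1.0]]
[ 0.00844444 -0.15418744  0.00016241]
```

Emit:
play_rows:
  rows:
    - [[0, 0, 0], [0, 0, -10], -1]
    - [[0, 0, 0], [0, 0, -8], -1]
    - [[0, 0, 0], [0, 0, -4], -1]
    - [[0, 0, 0], [0, 0, 0], -1]

```text
time: 18.1
tcp_pos: [0.5429, -0.2062, 0.1207]
orientation: [-3.141, 0.002, 1.74]
contact_force: [0.2, -0.7, -3.1]
gripper_width: 0.111
grip_force: 59.9
```

Emit:
play_rows:
  rows:
    - [[0, 0, 0], [0, 0, -4], -1]
    - [[0, 0, 0], [0, 0, -4], -1]
    - [[0, 0, 0], [0, 0, 0], -1]

```text
time: 18.48
tcp_pos: [0.5447, -0.2064, 0.1151]
orientation: [3.138, 0.004, 1.74]
contact_force: [-0.3, 0.7, 6.5]
gripper_width: 0.112
grip_force: 59.9
```

Emit:
play_rows:
  rows:
    - [[0, 0, 0], [0, 0, -3], -1]
    - [[0, 0, 0], [0, 0, -3], -1]
    - [[0, 0, 0], [0, 0, 0], -1]

```text
time: 18.85
tcp_pos: [0.5452, -0.2063, 0.1091]
orientation: [3.137, 0.004, 1.74]
contact_force: [1.2, -0.0, 6.1]
gripper_width: 0.109
grip_force: 59.9
```

The clips are felt. Pushing on towards home, which is TCP about 0.096.

Emit:
play_rows:
  rows:
    - [[0, 0, 0], [0, 0, -3], -1]
    - [[0, 0, 0], [0, 0, -3], -1]
    - [[0, 0, 0], [0, 0, 0], -1]

```text
time: 19.23
tcp_pos: [0.5441, -0.2059, 0.1009]
orientation: [3.139, 0.003, 1.74]
contact_force: [3.1, -0.0, -4.1]
gripper_width: 0.111
grip_force: 59.9
```

Emit:
play_rows:
  rows:
    - [[0, 0, 0], [0, 0, -3], -1]
    - [[0, 0, 0], [0, 0, -3], -1]
    - [[0, 0, 0], [0, 0, 0], -1]

```text
time: 19.6
tcp_pos: [0.5434, -0.2061, 0.098]
orientation: [-3.142, 0.004, 1.74]
contact_force: [-5.2, 2.3, 16.3]
gripper_width: 0.108
grip_force: 60.1
```

```bash
python3 - <<'E'
from h import *
s,R=st();print(s['torque'])
E
```

```text
t 19.6 tcp [ 0.5434 -0.2061  0.098 ] F [-5.2  2.3 16.3] w 9.4 g 60.06466398015618 q [ 0.77  0.31 -0.53  1.76  0.18  1.11  0.35]
tool axes cols [[-0.168, 0.986, 0.001], [0.986, 0.168, -0.004], [-0.004, -0.0, -1.0]]
[ 0.50583303  1.25408744 -0.02069074]
```

Emit:
play_rows:
  rows:
    - [[0, 0, 0], [0, 0, -1.5], -1]
    - [[0, 0, 0], [0, 0, 0], -1]

```text
time: 19.85
tcp_pos: [0.5437, -0.206, 0.0979]
orientation: [3.141, 0.004, 1.74]
contact_force: [-7.4, 3.5, 23.0]
gripper_width: 0.112
grip_force: 60.2
```

```bash
python3 - <<'E'
from h import *
s,R=st()
a=np.radians(9.6); ex=np.array([np.cos(a),np.sin(a)]); ey=np.array([-ex[1],ex[0]]); o=np.array([.5438,-.2056])
for n in ['wrist','top','scene']:
    d=cam(n); w=cloud(d); m0=~np.isnan(w[...,0]); P=w[m0]; C=d['color'][m0].astype(int)
    X=(P[:,:2]-o)@ex*1000; Y=(P[:,:2]-o)@ey*1000; Z=P[:,2]*1000
    k=(abs(X)<9)&(abs(Y)<52)&(abs(Y)>18)&(Z>112)&(Z<140)&(C.min(1)>100)
    if k.sum(): print(n,k.sum(),np.percentile(Z[k],[50,95]).round(1),np.percentile(Y[k],[1,99]).round(1))
E
```

```text
t 19.85 tcp [ 0.5437 -0.206   0.0979] F [-7.4  3.5 23. ] w 9.8 g 60.18992096185684 q [ 0.77  0.31 -0.53  1.76  0.18  1.11  0.35]
tool axes cols [[-0.168, 0.986, 0.001], [0.986, 0.168, -0.004], [-0.004, 0.0, -1.0]]
wrist 2307 [124.3 125.4] [-37.9  51.7]
top 31 [125.2 127.9] [28.9 51.9]
scene 34 [123.6 126.7] [20.1 50.9]
```

Home: upper edge at 124 mm, and no further motion at 23 N. Release, rise, and look at the turnbutton.

Emit:
play_rows:
  rows:
    - [[0, 0, 0], [0, 0, 3], -0.4]
    - [[0, 0, 0], [0, 0, 0], -0.4]
    - [[0, 0, 0], [0, 0, 0], -0.4]
    - [[0, 0, 0], [0, 0, 0], -0.4]

```text
time: 20.5
tcp_pos: [0.5429, -0.2062, 0.0961]
orientation: [-3.141, 0.002, 1.74]
contact_force: [0.3, -0.1, -0.5]
gripper_width: 0.294
grip_force: 0.0
```

Emit:
play_rows:
  rows:
    - [[0, 0, 0], [0, 0, 15], -0.4]
    - [[0, 0, 0], [0, 0, 40], -0.4]
    - [[0, 0, 0], [0, 0, 40], -0.4]
    - [[0, 0, 0], [0, 30, 40], -0.4]
    - [[0, 0, 0], [0, 0, 0], -0.4]

```text
time: 21.12
tcp_pos: [0.5462, -0.1734, 0.2369]
orientation: [3.133, 0.006, 1.744]
contact_force: [0.6, -0.2, 0.2]
gripper_width: 0.299
grip_force: 0.0
```

```bash
cat > b.py <<'E'
from h import *
s,R=st()
a=np.radians(9.6); ex=np.array([np.cos(a),np.sin(a)]); ey=np.array([-ex[1],ex[0]]); o=np.array([.5438,-.2056])
for n in ['wrist','top','scene']:
    d=cam(n); w=cloud(d); m0=~np.isnan(w[...,0]); P=w[m0]; C=d['color'][m0].astype(int)
    X=(P[:,:2]-o)@ex*1000; Y=(P[:,:2]-o)@ey*1000; Z=P[:,2]*1000
    k=(abs(X)<9)&(abs(Y)<52)&(Z>112)&(Z<135)&(C.min(1)>100)
    print(n,'edge',k.sum(),np.percentile(Z[k],[50,95]).round(1) if k.sum() else '', np.percentile(X[k],[2,98]).round(1) if k.sum() else '')
    for nm,lo,hi in [('bar',140,158),('bartop',148,158),('tongue',123,134)]:
        k=(abs(X)<60)&(Y<-50)&(Y>-100)&(Z>lo)&(Z<hi)
        if k.sum()>8: print('  ',nm,k.sum(),P[k].mean(0).round(4),[np.round(q,1) for q in cv2.minAreaRect((P[k][:,:2]*1000).astype(np.float32))],'zmax',Z[k].max().round(1))
E
python3 b.py
```

```text
t 21.12 tcp [ 0.5462 -0.1734  0.2369] F [ 0.6 -0.2  0.2] w 26.0 g 0.0 q [ 0.76  0.18 -0.57  1.62  0.1   1.36  0.36]
tool axes cols [[-0.172, 0.985, 0.009], [0.985, 0.173, -0.005], [-0.006, 0.008, -1.0]]
wrist edge 1186 [124.3 125.4] [-4.5  4.7]
   bar 243 [ 0.5579 -0.2782  0.1537] [array([ 560.3, -279. ]), array([35.3,  9.2]), np.float64(11.5)] zmax 155.4
   bartop 243 [ 0.5579 -0.2782  0.1537] [array([ 560.3, -279. ]), array([35.3,  9.2]), np.float64(11.5)] zmax 155.4
   tongue 46 [ 0.5526 -0.2573  0.1242] [array([ 552.5, -257.4]), array([9.4, 5. ]), np.float64(9.2)] zmax 125.4
top edge 15 [125.9 127.2] [-8.9 -0.4]
scene edge 91 [123.3 127. ] [-8.6  1.7]
   bar 87 [ 0.5543 -0.2765  0.1484] [array([ 555.3, -276.1]), array([35.7, 15.4]), np.float64(30.2)] zmax 154.6
   bartop 51 [ 0.5547 -0.2773  0.1516] [array([ 555. , -276.3]), array([33.5, 15.4]), np.float64(30.2)] zmax 154.6
   tongue 76 [ 0.5611 -0.2718  0.1284] [array([ 565.4, -267.5]), array([56.5, 30.4]), np.float64(17.3)] zmax 133.7
```

The cassette stayed home after release (edge at 124 mm). The grip bar's top is 35x9 mm, centred near (0.557, −0.279) with azimuth about 12°, so the button is open. I'll align over it.

Emit:
play_rows:
  rows:
    - [[0, 0, -0.17], [2, -11, 0], -0.4]
    - [[0, 0, -0.17], [2, -11, 0], -0.4]
    - [[0, 0, -0.17], [2, -11, 0], -0.4]
    - [[0, 0, -0.17], [2, -11, 0], -0.4]
    - [[0, 0, -0.17], [2, -11, 0], -0.4]

```text
time: 21.9
tcp_pos: [0.5522, -0.2326, 0.2298]
orientation: [-3.139, 0.004, 0.883]
contact_force: [-0.6, 0.4, -0.1]
gripper_width: 0.301
grip_force: 0.0
```

Emit:
play_rows:
  rows:
    - [[0, 0, -0.17], [1, -12, 0], -0.4]
    - [[0, 0, -0.17], [1, -12, 0], -0.4]
    - [[0, 0, -0.17], [1, -12, 0], -0.4]
    - [[0, 0, -0.17], [1, -12, 0], -0.4]
    - [[0, 0, 0], [0, 0, 0], -0.4]

```text
time: 22.52
tcp_pos: [0.5559, -0.2812, 0.2298]
orientation: [-3.141, 0.006, 0.208]
contact_force: [0.0, 0.2, -0.2]
gripper_width: 0.3
grip_force: 0.0
```

```bash
python3 b.py; python3 - <<'E'
from h import *
s,R=st(); d=load('wrist'); w=cloud(d); P=w[~np.isnan(w[...,0])]
k=(np.hypot(P[:,0]-.557,P[:,1]+.279)<.035)&(P[:,2]>.138)&(P[:,2]<.159)
q=(P[k]-s['tcp_pos'])@R*1000
print(k.sum(), np.percentile(q,[2,50,98],axis=0).round(1))
if k.sum()>20: print(cv2.minAreaRect(q[:,:2].astype(np.float32)))
E
```

```text
t 22.52 tcp [ 0.5559 -0.2812  0.2298] F [ 0.   0.2 -0.2] w 26.1 g 0.0 q [ 0.7   0.28 -0.34  1.5   0.1   1.38 -1.01]
tool axes cols [[0.978, 0.207, -0.006], [0.207, -0.978, -0.001], [-0.006, -0.001, -1.0]]
wrist edge 1814 [124.1 125.4] [-4.   5.6]
   bar 626 [ 0.5624 -0.2772  0.1526] [array([ 560.9, -277.5]), array([35.3, 10. ]), np.float64(18.4)] zmax 155.8
   bartop 584 [ 0.5616 -0.2774  0.1532] [array([ 560.8, -277.5]), array([35.2, 10. ]), np.float64(18.4)] zmax 155.8
   tongue 681 [ 0.5729 -0.2722  0.1291] [array([ 571.6, -269.7]), array([53.6, 34.7]), np.float64(7.9)] zmax 133.9
top edge 112 [124.9 127.3] [-8.9 -0.4]
   tongue 10 [ 0.5447 -0.272   0.1264] [array([ 548.6, -272.8]), array([ 7.6, 17.3]), np.float64(81.7)] zmax 130.6
scene edge 97 [123.5 126.4] [-8.7  1.3]
   bar 90 [ 0.5545 -0.2757  0.1486] [array([ 555.2, -275.2]), array([36.5, 17.9]), np.float64(19.7)] zmax 156.2
   bartop 53 [ 0.5547 -0.2766  0.1519] [array([ 555.1, -277.2]), array([34.7, 14.1]), np.float64(19.7)] zmax 156.2
   tongue 77 [ 0.5626 -0.2711  0.1291] [array([ 563.7, -265.8]), array([54.9, 29.4]), np.float64(22.1)] zmax 134.0
t 22.68 tcp [ 0.557  -0.2787  0.2309] F [ 0.3  0.3 -0.8] w 26.3 g 0.0 q [ 0.7   0.28 -0.34  1.5   0.1   1.38 -1.01]
tool axes cols [[0.978, 0.211, -0.004], [0.211, -0.978, -0.0], [-0.004, -0.001, -1.0]]
636 [[-12.   -6.   75.9]
 [  6.4  -0.2  77.5]
 [ 21.7   5.1  90. ]]
((4.414119720458984, -0.34586429595947266), (10.03049373626709, 35.388370513916016), 83.81908416748047)
```

The bar is clean at 35x10 mm with azimuth 18.4°. Align by +0.108 rad, descend and grip.

Emit:
play_rows:
  rows:
    - [[0, 0, 0.108], [1.5, 0.5, -30], -0.4]
    - [[0, 0, 0], [0, 0, -30], -0.4]
    - [[0, 0, 0], [0, 0, -20], -0.4]
    - [[0, 0, 0], [0, 0, -14], -0.4]
    - [[0, 0, 0], [0, 0, 0], -0.4]

```text
time: 23.3
tcp_pos: [0.5583, -0.2785, 0.1368]
orientation: [-3.141, 0.004, 0.318]
contact_force: [-0.1, -0.4, -0.1]
gripper_width: 0.3
grip_force: 0.0
```

Emit:
play_rows:
  rows:
    - [[0, 0, 0], [0, 0, 0], -1]
    - [[0, 0, 0], [0, 0, 0], -1]
    - [[0, 0, 0], [0, 0, 0], -1]
    - [[0, 0, 0], [0, 0, 0], -1]
  force: 30

```text
time: 23.8
tcp_pos: [0.5591, -0.2777, 0.1387]
orientation: [-3.142, 0.002, 0.318]
contact_force: [-2.9, 4.0, 6.4]
gripper_width: 0.11
grip_force: 30.0
```

```bash
python3 - <<'E'
from h import *
s,R=st();print(s['torque'],s['orientation'])
E
```

```text
t 23.8 tcp [ 0.5591 -0.2777  0.1387] F [-2.9  4.   6.4] w 9.5 g 30.003034472465515 q [ 0.7   0.34 -0.35  1.61  0.12  1.21 -0.93]
tool axes cols [[0.95, 0.313, -0.002], [0.313, -0.95, -0.001], [-0.002, -0.0, -1.0]]
[0.8111664  0.52632307 0.01414536] [-3.14154596e+00  2.12158013e-03  3.18472761e-01]
```

Emit:
play_rows:
  rows:
    - [[0, 0, 0.12], [0, 0, 0], -1]
    - [[0, 0, 0.12], [0, 0, 0], -1]
    - [[0, 0, 0.12], [0, 0, 0], -1]
    - [[0, 0, 0], [0, 0, 0], -1]

```text
time: 24.3
tcp_pos: [0.5587, -0.2769, 0.1388]
orientation: [-3.14, 0.002, 0.68]
contact_force: [-4.2, 4.5, 6.0]
gripper_width: 0.109
grip_force: 30.0
```

```bash
python3 - <<'E'
from h import *
s,R=st();print(s['torque'],s['orientation'], 'F tool',R.T@s['contact_force'])
E
```

```text
t 24.3 tcp [ 0.5587 -0.2769  0.1388] F [-4.2  4.5  6. ] w 9.5 g 30.007168650627136 q [ 0.74  0.35 -0.4   1.61  0.14  1.21 -0.58]
tool axes cols [[0.778, 0.629, -0.003], [0.629, -0.778, -0.0], [-0.002, -0.002, -1.0]]
[1.1977066  0.88564024 0.07455271] [-3.14008774e+00  2.10944388e-03  6.79823878e-01] F tool [-0.40693448 -6.1434315  -6.01067658]
```

Emit:
play_rows:
  rows:
    - [[0, 0, 0.12], [-0.5, 0.5, 0.5], -1]
    - [[0, 0, 0.12], [-0.5, 0.5, 0.5], -1]
    - [[0, 0, 0.12], [0, 0, 0], -1]
    - [[0, 0, 0.12], [0, 0, 0], -1]
    - [[0, 0, 0], [0, 0, 0], -1]

```text
time: 24.92
tcp_pos: [0.5576, -0.2762, 0.1388]
orientation: [-3.141, 0.001, 1.158]
contact_force: [-2.9, 5.6, 3.4]
gripper_width: 0.113
grip_force: 30.0
```

```bash
python3 - <<'E'
from h import *
s,R=st();print(s['torque'],s['orientation'], 'F tool',R.T@s['contact_force'])
E
```

```text
t 24.93 tcp [ 0.5576 -0.2762  0.1388] F [-2.9  5.6  3.4] w 9.8 g 30.007322430610657 q [ 0.8   0.35 -0.48  1.62  0.17  1.22 -0.12]
tool axes cols [[0.401, 0.916, -0.001], [0.916, -0.401, -0.001], [-0.001, -0.001, -1.0]]
[1.07105908 0.49873513 0.04156729] [-3.14056982e+00  1.19709236e-03  1.15848466e+00] F tool [ 4.00633085 -4.87898337 -3.44792629]
```

Emit:
play_rows:
  rows:
    - [[0, 0, 0.12], [-0.5, 0.5, 0], -1]
    - [[0, 0, 0.12], [-0.5, 0.5, 0], -1]
    - [[0, 0, 0.12], [0, 0, 0], -1]
    - [[0, 0, 0.12], [0, 0, 0], -1]
    - [[0, 0, 0.1], [0, 0, 0], -1]

```text
time: 25.55
tcp_pos: [0.5562, -0.276, 0.1388]
orientation: [-3.141, 0.001, 1.74]
contact_force: [-4.5, 3.4, 3.4]
gripper_width: 0.111
grip_force: 30.0
```

Emit:
play_rows:
  rows:
    - [[0, 0, 0], [0, 0, 0], -1]
    - [[0, 0, 0], [0, 0, 0], -1]

```text
time: 25.8
tcp_pos: [0.5562, -0.276, 0.1388]
orientation: [-3.141, 0.002, 1.737]
contact_force: [-2.7, 4.0, 4.1]
gripper_width: 0.112
grip_force: 30.0
```

```bash
python3 - <<'E'
from h import *
s,R=st();print(s['torque'],s['orientation'], 'F tool',R.T@s['contact_force'])
E
```

```text
t 25.8 tcp [ 0.5562 -0.276   0.1388] F [-2.7  4.   4.1] w 9.7 g 30.00849813222885 q [ 0.87  0.37 -0.56  1.62  0.21  1.22  0.43]
tool axes cols [[-0.165, 0.986, -0.0], [0.986, 0.165, -0.002], [-0.002, -0.001, -1.0]]
[0.83198737 0.66852799 0.1032536 ] [-3.14083838e+00  1.50488664e-03  1.73684288e+00] F tool [ 4.3726455  -2.01217525 -4.08461894]
```

Emit:
play_rows:
  rows:
    - [[0, 0, 0.03], [0, 0, 0], -1]
    - [[0, 0, 0], [0, 0, 0], -1]

```text
time: 26.05
tcp_pos: [0.5561, -0.276, 0.1388]
orientation: [-3.141, 0.001, 1.767]
contact_force: [-3.9, 3.5, 2.8]
gripper_width: 0.114
grip_force: 30.0
```

```bash
python3 - <<'E'
from h import *
s,R=st();print(s['torque'],s['orientation'])
E
```

```text
t 26.05 tcp [ 0.5561 -0.276   0.1388] F [-3.9  3.5  2.8] w 9.9 g 30.003052353858948 q [ 0.88  0.37 -0.57  1.62  0.21  1.22  0.46]
tool axes cols [[-0.195, 0.981, -0.001], [0.981, 0.195, -0.001], [-0.001, -0.001, -1.0]]
[ 0.86455398  0.75704293 -0.05738399] [-3.14074137e+00  1.29942055e-03  1.76660792e+00]
```

Emit:
play_rows:
  rows:
    - [[0, 0, 0], [0, 0, 0], -0.4]
    - [[0, 0, 0], [0, 0, 0], -0.4]
    - [[0, 0, 0], [0, 0, 0], -0.4]
    - [[0, 0, 0], [0, 0, 15], -0.4]
    - [[0, 0, 0], [0, 0, 40], -0.4]

```text
time: 26.68
tcp_pos: [0.5556, -0.2765, 0.1931]
orientation: [-3.139, 0.0, 1.768]
contact_force: [0.4, 0.3, -0.0]
gripper_width: 0.299
grip_force: 0.0
```

Emit:
play_rows:
  rows:
    - [[0, 0, 0], [0, 20, 40], -0.4]
    - [[0, 0, 0], [0, 30, 10], -0.4]
    - [[0, 0, 0], [0, 0, 0], -0.4]
    - [[0, 0, 0], [0, 0, 0], -0.4]

```text
time: 27.18
tcp_pos: [0.5566, -0.2276, 0.244]
orientation: [3.141, 0.004, 1.767]
contact_force: [0.9, -0.4, 0.5]
gripper_width: 0.304
grip_force: 0.0
```

```bash
python3 b.py; python3 - <<'E'
from h import *
# bystanders: compare z_map of top/scene early vs now not stored; print bar long-axis via PCA
d=load('wrist'); w=cloud(d); P=w[~np.isnan(w[...,0])]
k=(np.hypot(P[:,0]-.557,P[:,1]+.277)<.03)&(P[:,2]>.148)&(P[:,2]<.159)
q=P[k][:,:2]; print(k.sum()); c=q.mean(0); v=np.linalg.svd(q-c,full_matrices=False)[2][0]; print('bar az',np.degrees(np.arctan2(v[1],v[0]))%180,c)
E
```

```text
t 27.18 tcp [ 0.5566 -0.2276  0.244 ] F [ 0.9 -0.4  0.5] w 26.4 g 0.0 q [ 0.85  0.26 -0.61  1.53  0.15  1.4   0.43]
tool axes cols [[-0.195, 0.981, 0.001], [0.981, 0.195, -0.004], [-0.004, 0.0, -1.0]]
wrist edge 1412 [124.5 132.7] [-4.7  4.8]
   bar 506 [ 0.556  -0.2723  0.1524] [array([ 556.2, -274.7]), array([ 9.7, 35.6]), np.float64(10.9)] zmax 155.3
   bartop 462 [ 0.5563 -0.2736  0.1532] [array([ 556.3, -274.7]), array([ 9.6, 35.6]), np.float64(10.8)] zmax 155.3
   tongue 315 [ 0.5571 -0.2741  0.1271] [array([ 556. , -271.7]), array([23.4, 34.1]), np.float64(10.0)] zmax 134.0
top edge 119 [124.4 127.7] [-8.9 -0.2]
scene edge 73 [123.4 126.6] [-8.5  1.9]
   bar 64 [ 0.5506 -0.2728  0.1497] [array([ 551.8, -273.8]), array([11.1, 36.3]), np.float64(9.0)] zmax 156.4
   bartop 42 [ 0.5516 -0.2734  0.1529] [array([ 551.9, -273.2]), array([10.8, 35.2]), np.float64(9.0)] zmax 156.4
   tongue 29 [ 0.547  -0.2717  0.1287] [array([ 545.6, -273.1]), array([35.3, 10.2]), np.float64(77.0)] zmax 133.8
462
bar az 100.59832248064878 [ 0.55627805 -0.27362282]
```

The bar lies along stand +y (azimuth 100.6°, about 1.59 rad) with the tongue over the edge. The cassette edge is still at 124 mm and the gripper is clear. Handing in.

```bash
python3 -c "
from rig import ctrl
print(ctrl.finish_job())"
```

```text
the job is handed in; nothing more can be done
None
```

The job is handed in at 27 s of the 69 s allowed. I laid the cassette on the rest and released it, then regrasped it and pushed it past the clips until home (upper edge at 124 mm). The turnbutton is locked across it at about 1.59 rad, and nothing but the cassette and turnbutton was handled.

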